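# Hang the flour sieve in its bayonet ring

## Task

Hang the flour sieve in the ring stand over the bowl: let its two red pins down through the gaps onto the ledge, then gently turn it clockwise, by feel, until the pins drop into the locking notches, and let go of it there. Do not force it against the stand, and leave the bowl and the other things where they are.

Things in the scene. Friction and masses are not known exactly. Their poses are not given: they have to be found in the camera images.
- sieve_center (a point): Flour sieve, about 0.17 kg: round aluminium drum, 100 mm diameter, 60 mm high, its lowest 10 mm tapering in to 90 mm. Two red round pins (8 mm thick) stick out along its +y and -y to 62 mm from its axis. Point on the axis, level with the pins' centre line, 42 mm above the flat bottom. z up along the axis. Same after half a turn. It starts standing on the table.
- sieve_grip (a point): Centre of the sieve's red handle, a straight bar over the drum: 96 mm long along the sieve's y (parallel to the pins), 16 mm wide along x, 26 mm high. On the drum's axis, 65 mm above sieve_center; 34 mm of free space between the bar's underside and the drum's rim.
- stand: White ring stand on three legs, fixed to the table. Origin on the ring's axis at table height, z up. Bore 105 mm, outside diameter 128 mm (feet reach 97 mm from the axis), top 129 mm above the table. It is a bayonet: a roof ring over a ledge ring, with a track for the two pins between them. Same after half a turn.
- ring_roof (a point): On the ring's axis, level with the top of its white roof (129 mm above the table; underside 123 mm). The roof has two open gaps 16 mm wide, at the stand's +y and -y, through which the pins go straight down to the ledge. From there they turn under the roof only clockwise seen from above, at most 86 degrees (stops block both ends).
- ring_ledge (a point): On the ring's axis, level with the ledge's flat top (110 mm above the table): sieve_center is 114 mm up with the pins on it. Each track has one notch, 12.4 mm wide, 6 mm deep, 23 to 75 degrees clockwise of the gap (both alike): differs every time and is not measured. If not held up, the pins drop in by the sieve's weight (sieve_center 108 mm up); its walls then block turning.
- bowl_mid (a point): Bystander: white bowl, 104 mm wide and 50 mm high, standing on the table under the ring. Point on its axis, 25 mm above its underside.
- mug_mid (a point): Bystander: blue mug, 76 mm wide, 85 mm high. Point on its axis, 40 mm above its underside.
- can_mid (a point): Bystander: food can, 68 mm wide, 80 mm high. Point on its axis, 40 mm above its underside.
- jar_mid (a point): Bystander: amber jar with yellow cap, 70 mm wide, 110 mm high. Point on its axis, 55 mm above its underside.
- tin_mid (a point): Bystander: low green-labelled tin, 80 mm wide, 60 mm high. Point on its axis, 30 mm above its underside.
- carton_mid (a point): Bystander: red and white carton 90 x 140 x 60 mm. Point on its axis, 30 mm above its underside.
- spoon_grip (a point): Bystander: spoon with a light wooden handle lying on the table; point in the handle.
Mind the look-alikes: they are no part of the job. Leave any orange look-alike of the part that bears sieve_center alone.

How it is judged:
On the way:
1. the sieve hangs upright in the ring with its pins on the ledge (horizontal distance between sieve_center and stand below 0.005 m and z of sieve_center in the frame of stand between 0.1115 and 0.117 m and angle between sieve_center's own z axis and vertical below 0.08 rad), for 0.1 s.
At the end, for the whole second after the job is handed in: The sieve hangs upright (within 3.4 degrees) and centred in the ring (within 5 mm), both pins down in the notches (sieve_center 105 to 110 mm above the stand's origin), at rest and released (horizontal distance between sieve_center and stand below 0.005 m and z of sieve_center in the frame of stand between 0.105 and 0.11 m and angle between sieve_center's own z axis and vertical below 0.06 rad and linear speed of sieve below 0.02 m/s and contact force between sieve and the arm below 0.05 N and contact force between sieve and the fingers below 0.05 N); the robot touches nothing.
It fails at once if the sieve is pressed or twisted against the stand with more than 25 N (contact force between sieve and stand above 25 N).
It fails at once if the sieve is twisted or pressed on with more than 18 N once its pins are down in the notches (z of sieve_center in the frame of stand below 0.11 m and contact force between sieve and stand above 18 N).
It fails at once if the bowl or another bystander (mug, can, jar, tin, carton, spoon) is pushed more than 20 mm (distance of any of bowl_mid, mug_mid, can_mid, jar_mid, tin_mid, carton_mid, spoon_grip from where it was at the start of the episode above 0.02 m).
It also fails if it takes over 64 s, if anything falls off the work surface, if the arm or the gripper's body presses on something with over 40 N, if the wrist force passes 120 N, or if a joint passes its speed limit or range.

## Robot

A 6-joint arm with a two-finger parallel gripper is mounted at the origin on the work surface. World frame = base frame: x ahead of the robot, y to its left, z up, the work surface at z = 0. Lengths are in m, angles in rad, forces in N, time in s.
With the tool pointing down it reaches from about 0.4 to 0.925 m from the base axis. Payload 12.5 kg.
Tool frame: the origin (TCP) lies at the very end of the fingers, on their centre line; the grasp point (between the pads) lies 19 mm behind it; z points along the fingers, y is the line along which they close (so a half turn about z gives the same grasp; the last joint's range is limited). The gripper opens to 95 mm and grips with 3 to 60 N. Pads are 20 mm wide; open, the fingers measure 119 mm over their backs; the gripper's body (75 mm by 180 mm) begins 59 mm behind the grasp point.
Start: joints at [-1.408, 0.491, 1.559, -0, 1.092, -0.106], TCP at [0.166, -0.603, 0.215] pointing down, gripper open.
Joint ranges: [-3.1, 3.1], [-0.84, 2.19], [0.05, 2.79], [-1.13, 4.28], [0.06, 2.93], [-2.69, 2.69]. Speed limits (rad/s): [2.22, 2.22, 2.79, 3.14, 3.14, 3.14].

## Interface

Orientations are given as a 3x3 rotation matrix whose columns are the frame's x, y, z axes.
In Python, from workcell import robot gives the robot as it stands.
- The arm moves only by the tool jog_arm, never from a script. Its argument "commands" is a list of rows, each a list of 3 entries, a list of its own where there are three numbers: the shift along the world's x, y, z in cm, then the turn about the world's z in degrees, then the opening, from -1 (shut) to 1 (fully open), so that 0 is half open. A call has 1 to 10 rows; each row is the pose to reach, as a shift and turn from the pose commanded when the call began; what a row does not reach only later rows make up. A row lasts 1/10 s, in which the tool goes at most 50 mm and 8.59 degrees, less where a joint would pass 70% of its speed; a pose out of reach is approached as far as the arm can. A call with a gripper value outside its range is refused whole. The fingers move at their own pace and stop on an object; "squeeze" is the grip in N (left out, the last holds). Time passes only in rows, so rows that repeat a pose let the fingers close. It gives the time, the measured TCP pose, the force, the opening and the grip force at its end, in the units of the state.
- robot.sense(): the state, without advancing time (a new reading comes with each control period).
- robot.read_camera(name): name is "scene" or "top" or "wrist"; returns a dict with "color" (420x560x3 uint8, red, green, blue), "camera_matrix" (3x3 intrinsics, pixels), "R" (3x3) and "t" (3): a world point X has camera coordinates R X + t; the wrist camera has in their place "hand_eye" (4x4, takes a point from camera to tool coordinates, whose origin is the TCP and whose axes are the flange's). Camera axes: x right, y down, z forward; pixel columns grow to the right and rows downward; lengths in m; the calibration is good to about 2 mm. The wrist camera is an equidistant fisheye: a pixel r from the principal point sees the ray r / f radians off the axis. A picture is of the moment at which its call begins: read the wrist's pose just before it. There is no depth.
- robot.close_job(): hands the job in; it is judged then, once.
The state is a dict: "clock": time; "joint_pos": joint angles; "dq": joint speeds; "tau": joint torques, N m; "tool_pos": TCP position; "tcp_rot": TCP orientation; "wrist_force": force on the tool from outside, world axes, zero at the start; "torque": the same for the moment, N m; "gripper_width": finger opening in m; "gripper_force": force on a finger pad.
Only numpy, scipy, OpenCV 4.12 (cv2) and the standard library are available. Lean on these libraries where they do the work, as an engineer would, in place of code of your own. Each camera call takes 0.05 s, during which the arm holds its last target. There are 200 camera calls.

## Working session

There is one attempt and no reset: what is moved stays moved. The work goes in short steps, Python scripts to look and compute and a tool call to move; the robot and the scene stay as the last step left them, time stands still between calls to the robot, and variables do not carry over. Pictures are saved under pics/ and viewed, at most 10 in all, crops included, and the job is handed in when it is done.

Besides the shell and the picture viewer there is one more tool, called after ">>>" as name(argument=value, ...) on one line, values as JSON. jog_arm: Moves the arm, as the interface text tells. Its arguments: {"type":"object","properties":{"commands":{"type":"array","items":{"type":"array"}},"squeeze":{"type":"number"}},"required":["commands"]}

```bash
mkdir -p pics; cat > h.py <<'E'
import numpy as np, cv2
from workcell import robot
def ray(c,u,v):
    d=np.linalg.inv(c["camera_matrix"])@[u,v,1]; R=np.array(c["R"]); return -R.T@c["t"], R.T@d
def onz(c,u,v,z):
    o,d=ray(c,u,v); return o+d*(z-o[2])/d[2]
def proj(c,X):
    p=np.array(c["camera_matrix"])@(np.array(c["R"])@X+c["t"]); return p[:2]/p[2]
E
python3 - <<'E'
from h import *
import pickle
cs={}
for n in("top","scene"):
    c=robot.read_camera(n); cs[n]=c; cv2.imwrite(f"pics/{n}0.png",cv2.resize(c["color"][...,::-1],(800,600),interpolation=cv2.INTER_CUBIC))
    print(n,c["camera_matrix"],-np.array(c["R"]).T@c["t"])
pickle.dump(cs,open("cs.pkl","wb"))
E
```

```text
top [[459.00366493   0.         284.78836378]
 [  0.         459.00366493 209.90330467]
 [  0.           0.           1.        ]] [ 0.36374075 -0.01804584  1.22710466]
scene [[493.20771731   0.         275.87954525]
 [  0.         493.20771731 211.35959009]
 [  0.           0.           1.        ]] [ 1.45358462 -0.41907152  1.13998015]
```

View pics/top0.png

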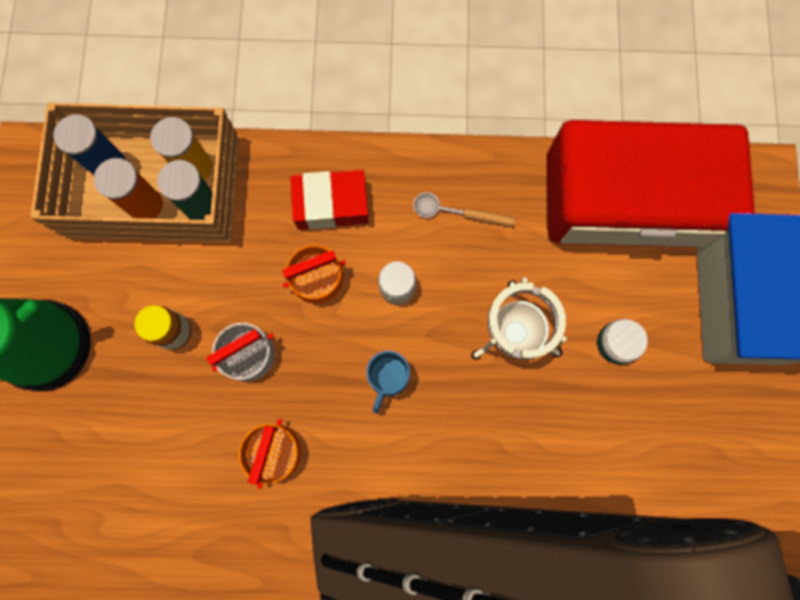

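View pics/scene0.png

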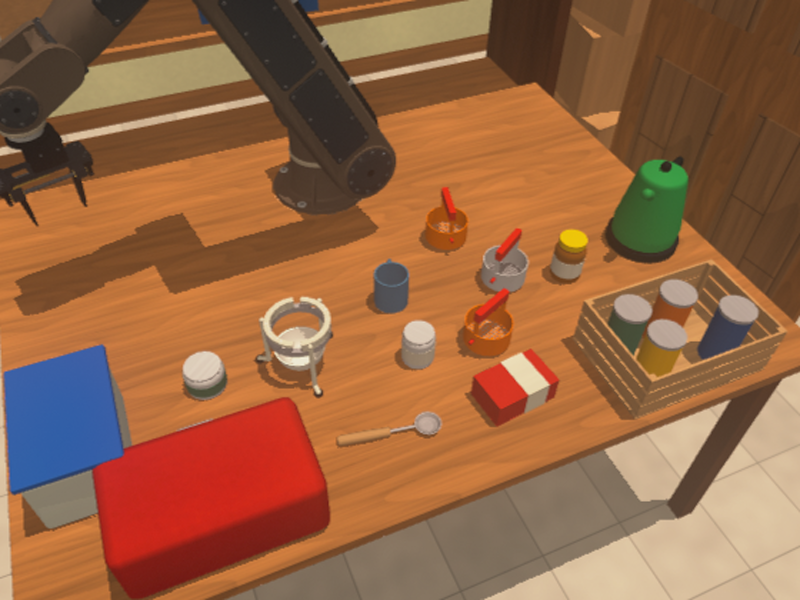

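The top view at 800x600 shows three candidates: the aluminium drum at (242,352), an orange one at (315,273) and another orange one at (270,455). The aluminium drum matches the description; in the scene view it is at (505,265). The ring stand is at (527,320) in the top view. I'll check a close crop and measure.

```bash
python3 - <<'E'
from h import *
import pickle
cs=pickle.load(open("cs.pkl","rb"))
def crop(n,u,v,w=76,k=5):
    u,v=int(u*.7),int(v*.7); a=cs[n]["color"][v-w//2:v+w//2,u-w//2:u+w//2,::-1]
    print(n,u-w//2,v-w//2); return cv2.resize(a,(w*k,w*k),interpolation=cv2.INTER_CUBIC)
a=np.hstack([crop("top",242,352,74,4),crop("top",527,320,74,4)]); b=np.hstack([crop("scene",505,262,74,4),crop("scene",297,335,74,4)])
cv2.imwrite("pics/c1.png",np.vstack([a,b]))
t=cs["top"]; im=t["color"].astype(int); r,g,b=im[...,0],im[...,1],im[...,2]
m=((r>130)&(g<50)&(b<50)).astype(np.uint8)
n,l,s,ce=cv2.connectedComponentsWithStats(m)
for i in range(1,n):
    if s[i,4]>60 and s[i,0]<300: 
        cn=cv2.findContours((l==i).astype(np.uint8),0,2)[0][0]
        R=cv2.minAreaRect(cn); print(s[i],ce[i],R, onz(t,*R[0],.115), [np.round(onz(t,*p,.115),3) for p in cv2.boxPoints(R)])
w=((im.min(2)>150)&(im.max(2)-im.min(2)<70)).astype(np.uint8); w[:, :335]=0;w[:,400:]=0;w[:190]=0;w[260:]=0
cn=max(cv2.findContours(w,0,2)[0],key=cv2.contourArea); h=cv2.convexHull(cn)
e=cv2.fitEllipse(h); print("ring",e,onz(t,*e[0],.129), "expected d px",.128*459/(1.227-.129))
E
```

```text
top 132 209
top 331 187
scene 316 146
scene 170 197
[232 119  26  34 741] [244.33198381 135.44129555] ((244.48529052734375, 135.30882263183594), (31.829050064086914, 23.46912956237793), 85.60128784179688) [0.77260356 0.08541414 0.115     ] [array([0.812, 0.12 , 0.115]), array([0.819, 0.06 , 0.115]), array([0.734, 0.051, 0.115]), array([0.727, 0.11 , 0.115])]
[203 123  11  32 243] [207.72016461 138.75720165] ((207.64346313476562, 138.57786560058594), (31.687509536743164, 7.876609802246094), 84.80557250976562) [0.76108891 0.17859355 0.115     ] [array([0.802, 0.195, 0.115]), array([0.805, 0.175, 0.115]), array([0.721, 0.163, 0.115]), array([0.718, 0.182, 0.115])]
[198 175  38  20 260] [216.30769231 184.26923077] ((215.94369506835938, 184.355224609375), (9.423603057861328, 37.53907775878906), 68.74949645996094) [0.64191951 0.15092122 0.115     ] [array([0.634, 0.198, 0.115]), array([0.672, 0.113, 0.115]), array([0.649, 0.103, 0.115]), array([0.612, 0.188, 0.115])]
[145 231  36  28 266] [162.20300752 243.13533835] ((162.62442016601562, 242.90992736816406), (9.635519027709961, 39.77095413208008), 54.090274810791016) [0.49186798 0.27212804 0.115     ] [array([0.472, 0.316, 0.115]), array([0.531, 0.243, 0.115]), array([0.512, 0.228, 0.115]), array([0.453, 0.301, 0.115])]
[174 299  18  43 306] [182.61437908 319.33006536] ((182.01475524902344, 319.0622863769531), (10.134990692138672, 43.17391586303711), 13.240520477294922) [0.31325994 0.21266522 0.115     ] [array([0.268, 0.233, 0.115]), array([0.364, 0.216, 0.115]), array([0.36 , 0.192, 0.115]), array([0.263, 0.209, 0.115])]
ring ((368.6446228027344, 223.6346893310547), (52.69571304321289, 54.83585739135742), 138.3566436767578) [ 0.550869   -0.22669546  0.129     ] expected d px 53.50819672131147
```

View pics/c1.png

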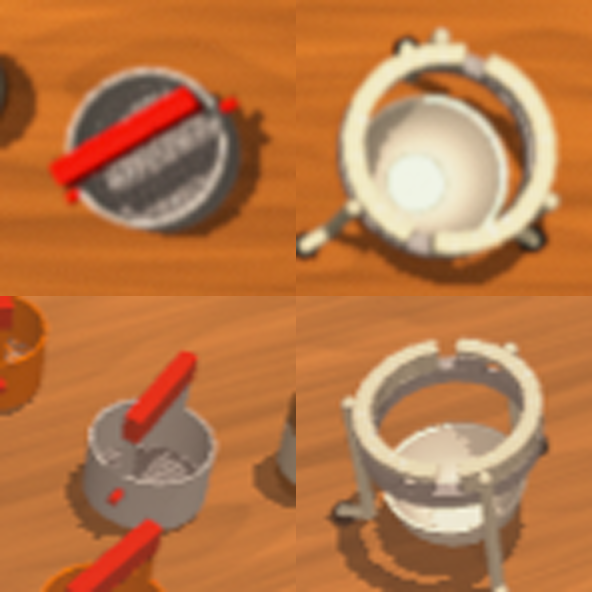

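The crop confirms the grey drum with the red bar; its pins are at top px (189,235) and (150,258). The ring gaps are at top px (375.5,203) and (361.5,247).

```bash
python3 - <<'E'
from h import *
import pickle
t=pickle.load(open("cs.pkl","rb"))["top"]
a,b=onz(t,189.2,234.8,.042),onz(t,150,258.2,.042); print("pins",a,b,(a+b)/2,np.linalg.norm(a-b),"yaw of pin line",np.degrees(np.arctan2(*(a-b)[1::-1])))
a,b=onz(t,375.5,203.2,.115),onz(t,361.5,247,.115); print("gaps",a,b,(a+b)/2,np.linalg.norm(a-b),np.degrees(np.arctan2(*(a-b)[1::-1])))
s=robot.sense(); print(s["clock"],s["tool_pos"],np.round(s["tcp_rot"],3),s["gripper_width"],s["wrist_force"])
c=robot.read_camera("wrist"); print(c.keys(),c["camera_matrix"],np.round(c["hand_eye"],3))
E
```

```text
pins [0.52330536 0.22394499 0.042     ] [0.45995576 0.32049085 0.042     ] [0.49163056 0.27221792 0.042     ] 0.11547412714657115 yaw of pin line -56.72868784036335
gaps [ 0.60511485 -0.24684004  0.115     ] [ 0.49511374 -0.21142907  0.115     ] [ 0.55011429 -0.22913456  0.115     ] 0.11556029321204522 -17.844127159734978
0.1 [ 0.16596048 -0.60233944  0.2141217 ] [[ 0.964  0.266 -0.   ]
 [ 0.266 -0.964  0.001]
 [ 0.    -0.001 -1.   ]] 0.09490201051333054 [-0.23151531 -0.25797959 -0.73459909]
dict_keys(['color', 'camera_matrix', 'hand_eye']) [[325.1922621    0.         272.92703397]
 [  0.         325.1922621  202.81532741]
 [  0.           0.           1.        ]] [[-0.001 -0.959 -0.282  0.079]
 [ 1.    -0.002  0.001 -0.001]
 [-0.001 -0.282  0.959 -0.17 ]
 [ 0.     0.     0.     1.   ]]
```

>>> jog_arm(commands=[[[5, 10, 12], 20, 1], [[33, 30, 12], 60, 1], [[33, 30, 12], 60, 1], [[33, 30, 12], 60, 1], [[33, 30, 12], 60, 1], [[33, 30, 12], 60, 1], [[33, 30, 12], 60, 1], [[33, 30, 12], 60, 1], [[33, 30, 12], 60, 1], [[33, 30, 12], 60, 1]], squeeze=10)

```text
clock: 1.15
tool_pos: [0.4984, -0.2999, 0.3354]
tcp_rot: [[0.25, 0.968, 0.001], [0.968, -0.25, -0.0], [0.0, 0.001, -1.0]]
wrist_force: [-0.6, -0.5, -0.5]
gripper_width: 0.0949
gripper_force: 0.0
```

>>> jog_arm(commands=[[[0, 57, 0], 49, 1], [[0, 57, 0], 49, 1], [[0, 57, 0], 49, 1], [[0, 57, 0], 49, 1], [[0, 57, 0], 49, 1], [[0, 57, 0], 49, 1], [[0, 57, 0], 49, 1], [[0, 57, 0], 49, 1], [[0, 57, 0], 49, 1], [[0, 57, 0], 49, 1]])

```text
clock: 2.15
tool_pos: [0.4955, 0.1995, 0.3347]
tcp_rot: [[-0.565, 0.825, 0.0], [0.825, 0.565, -0.0], [-0.0, 0.0, -1.0]]
wrist_force: [0.7, -0.5, -0.6]
gripper_width: 0.0952
gripper_force: 0.0
```

>>> jog_arm(commands=[[[0, 0, 0], 0, 1], [[0, 0, 0], 0, 1]])

```text
clock: 2.35
tool_pos: [0.4956, 0.1983, 0.3342]
tcp_rot: [[-0.567, 0.824, -0.001], [0.824, 0.567, -0.0], [0.0, -0.001, -1.0]]
wrist_force: [-1.0, -0.8, 0.5]
gripper_width: 0.0953
gripper_force: 0.0
```

```bash
cat >> h.py <<'E'
def wrist(name=None):
    s=robot.sense(); c=robot.read_camera("wrist"); H=np.array(c["hand_eye"]); T=np.eye(4); T[:3,:3]=s["tcp_rot"]; T[:3,3]=s["tool_pos"]
    M=T@H; c["M"]=M
    if name: cv2.imwrite(name,c["color"][...,::-1])
    return s,c
def wz(c,u,v,z):
    K=c["camera_matrix"]; x=(u-K[0][2])/K[0][0]; y=(v-K[1][2])/K[1][1]; r=np.hypot(x,y)
    d=np.array([x/r*np.sin(r),y/r*np.sin(r),np.cos(r)]) if r>1e-9 else np.array([0,0,1.])
    d=c["M"][:3,:3]@d; o=c["M"][:3,3]; return o+d*(z-o[2])/d[2]
def reds(c,lo=20):
    im=c["color"].astype(int); m=((im[...,0]>110)&(im[...,1]<60)&(im[...,2]<60)).astype(np.uint8)
    n,l,s,ce=cv2.connectedComponentsWithStats(m)
    for i in range(1,n):
        if s[i,4]>lo:
            R=cv2.minAreaRect(cv2.findContours((l==i).astype(np.uint8),0,2)[0][0]); print(s[i],np.round(ce[i],1),np.round(cv2.boxPoints(R),1).tolist())
E
python3 - <<'E'
from h import *
s,c=wrist("pics/w1.png"); np.save("w1.npy",c,allow_pickle=True); reds(c)
E
```

```text
[165  59  18   7  39] [173.2  61.3] [[164.89999389648438, 60.599998474121094], [180.60000610351562, 56.099998474121094], [182.0, 61.0], [166.3000030517578, 65.5]]
[ 131   60   64   60 1167] [160.   88.1] [[129.60000610351562, 67.0999984741211], [153.5, 47.0], [203.10000610351562, 105.80000305175781], [179.10000610351562, 126.0]]
[297  81  17  86 728] [304.7 133.6] [[296.8999938964844, 166.0], [300.0, 81.0], [313.79998779296875, 81.5], [310.6000061035156, 166.5]]
[508 108  27  17 157] [521.6 116.4] [[508.0, 120.0999984741211], [511.3999938964844, 105.19999694824219], [534.7999877929688, 110.5999984741211], [531.4000244140625, 125.5]]
[193 111  12  13  65] [199.9 117.5] [[192.5, 120.5999984741211], [201.6999969482422, 110.0], [208.5, 115.9000015258789], [199.1999969482422, 126.5]]
[338 208   6   8  40] [340.8 211.7] [[338.0, 208.0], [343.0, 208.0], [343.0, 215.0], [338.0, 215.0]]
[329 228  27  63 715] [342.8 259.8] [[328.3999938964844, 289.8999938964844], [342.1000061035156, 227.6999969482422], [357.20001220703125, 231.0], [343.5, 293.20001220703125]]
[386 245  36  40 577] [406.9 265.7] [[380.0, 251.0], [394.0, 237.0], [429.0, 272.0], [415.0, 286.0]]
[349 315  37  21 388] [368.3 323.1] [[348.3999938964844, 321.6000061035156], [354.1000061035156, 306.8999938964844], [390.3999938964844, 321.0], [384.70001220703125, 335.70001220703125]]
```

View pics/w1.png

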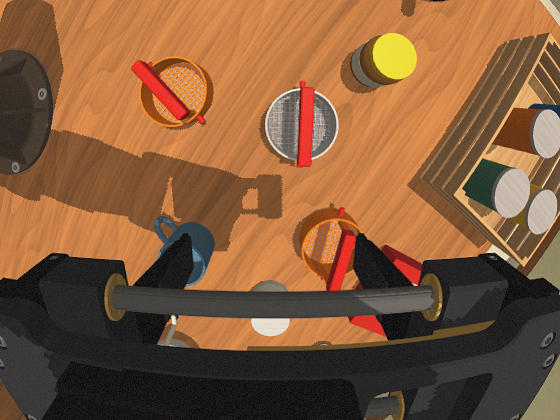

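The wrist view shows the aluminium sieve with its red bar at (305,130), pins peeking out at (303,83) and (305,164), and the jar at (385,60). The orange ones are at (176,92) and (333,245).

```bash
python3 - <<'E'
from h import *
c=np.load("w1.npy",allow_pickle=True).item()
im=c["color"].astype(int); m=((im[...,0]>110)&(im[...,1]<60)&(im[...,2]<60))
rows=[(v,np.flatnonzero(m[v,285:325])+285) for v in range(78,170)]
rows=[(v,x.min(),x.max(),len(x)) for v,x in rows if len(x)]
print(rows[:14],rows[-10:])
P=np.array([wz(c,(a+b)/2,v,.12)[:2] for v,a,b,n in rows if n>=9]); d=P[-1]-P[0]
print("bar ends",P[0],P[-1],np.linalg.norm(d),P.mean(0),"w",np.linalg.norm(wz(c,rows[45][1]-.5,rows[45][0],.12)-wz(c,rows[45][2]+.5,rows[45][0],.12)))
f=cv2.fitLine(P.astype(np.float32),2,0,.01,.01).ravel(); print("yaw",np.degrees(np.arctan2(f[1],f[0])))
a,b=wz(c,303,82,.042),wz(c,305.5,165.5,.042); print(a,b,(a+b)/2,np.linalg.norm(a-b),np.degrees(np.arctan2(*(a-b)[1::-1])))
E
```

```text
[(81, np.int64(301), np.int64(301), 1), (82, np.int64(300), np.int64(304), 5), (83, np.int64(300), np.int64(304), 3), (84, np.int64(300), np.int64(304), 4), (85, np.int64(300), np.int64(304), 4), (86, np.int64(300), np.int64(304), 5), (87, np.int64(300), np.int64(307), 8), (88, np.int64(301), np.int64(313), 12), (89, np.int64(301), np.int64(313), 4), (90, np.int64(301), np.int64(313), 4), (91, np.int64(301), np.int64(313), 4), (92, np.int64(301), np.int64(313), 5), (93, np.int64(301), np.int64(313), 5), (94, np.int64(301), np.int64(313), 4)] [(157, np.int64(298), np.int64(310), 13), (158, np.int64(298), np.int64(310), 13), (159, np.int64(298), np.int64(310), 13), (160, np.int64(298), np.int64(310), 12), (161, np.int64(298), np.int64(310), 13), (162, np.int64(298), np.int64(310), 13), (163, np.int64(297), np.int64(310), 14), (164, np.int64(297), np.int64(309), 13), (165, np.int64(297), np.int64(309), 13), (166, np.int64(297), np.int64(308), 11)]
bar ends [0.4674335  0.30798512] [0.51671642 0.22885499] 0.09322223329647761 [0.50223075 0.25384432] w 0.01537229124472154
yaw -57.835285
[0.46160873 0.32054607 0.042     ] [0.53350792 0.22464831 0.042     ] [0.49755832 0.27259719 0.042     ] 0.11985772102258714 126.86066874578884
```

>>> jog_arm(commands=[[[-0.3, 7.2, -6], -1.5, 0.2], [[-0.3, 7.2, -13], -1.5, 0.2], [[-0.3, 7.2, -16], -1.5, 0.2], [[-0.3, 7.2, -16], -1.5, 0.2], [[-0.3, 7.2, -16], -1.5, 0.2], [[-0.3, 7.2, -16], -1.5, 0.2], [[-0.3, 7.2, -16], -1.5, 0.2]])

```text
clock: 3.1
tool_pos: [0.4942, 0.2688, 0.1768]
tcp_rot: [[-0.542, 0.84, 0.003], [0.84, 0.542, 0.001], [-0.001, 0.003, -1.0]]
wrist_force: [0.5, 0.0, 0.7]
gripper_width: 0.0567
gripper_force: 0.0
```

```bash
python3 - <<'E'
from h import *
s,c=wrist("pics/w2.png"); np.save("w2.npy",c,allow_pickle=True); reds(c); print(s["tool_pos"],np.round(s["tcp_rot"],3),s["gripper_width"])
E
```

```text
[ 61 110   6   6  22] [ 63.7 112.4] [[60.5, 113.5], [65.0, 109.0], [67.0, 111.0], [62.5, 115.5]]
[  23  120   85   89 2783] [ 63.3 162.1] [[17.5, 132.1999969482422], [39.400001525878906, 112.80000305175781], [108.80000305175781, 191.1999969482422], [86.80000305175781, 210.60000610351562]]
[269 128   8  13  97] [272.5 134. ] [[269.0, 128.0], [276.0, 128.0], [276.0, 140.0], [269.0, 140.0]]
[ 262  150   22  124 2436] [272.8 211.4] [[262.0, 273.0], [262.0, 150.0], [283.0, 150.0], [283.0, 273.0]]
[125 179  15  16 107] [132.8 187.5] [[124.4000015258789, 186.89999389648438], [130.5, 178.1999969482422], [142.1999969482422, 186.60000610351562], [136.0, 195.1999969482422]]
[332 336  14   9  76] [337.9 340.6] [[332.0, 344.0], [332.0, 336.0], [345.0, 336.0], [345.0, 344.0]]
[0.49417783 0.26877426 0.17679529] [[-0.542  0.84   0.003]
 [ 0.84   0.542  0.001]
 [-0.001  0.003 -1.   ]] 0.05671837850869082
```

View pics/w2.png

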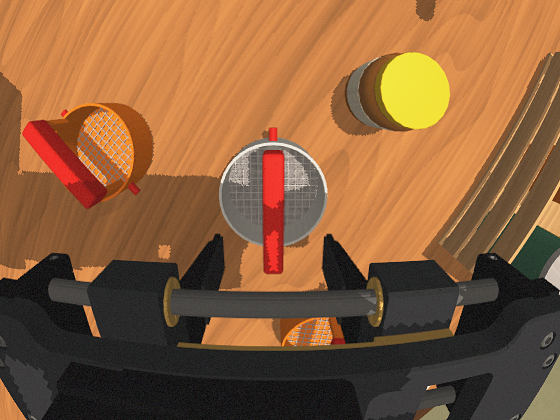

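```bash
python3 - <<'E'
from h import *
c=np.load("w2.npy",allow_pickle=True).item()
a,b=wz(c,273,149.5,.095),wz(c,273,273.5,.12); m=(a+b)/2;print(a,b,m[:2],np.linalg.norm((a-b)[:2]))
p=wz(c,272.5,127.5,.043); d=(b-a)[:2]/np.linalg.norm((b-a)[:2]);print("center from pin",p[:2]+.062*d, np.degrees(np.arctan2(d[1],d[0])))
E
```

```text
[0.4671711  0.31026191 0.095     ] [0.51789611 0.23125968 0.12      ] [0.4925336  0.27076079] 0.09388492234525381
center from pin [0.49274632 0.26985013] -57.296668873964
```

>>> jog_arm(commands=[[[-0.2, 0.2, -2], 0, 0.2], [[-0.2, 0.2, -5], 0, 0.2], [[-0.2, 0.2, -8], 0, 0.2], [[-0.2, 0.2, -8.7], 0, 0.2], [[-0.2, 0.2, -8.7], 0, 0.2], [[-0.2, 0.2, -8.7], 0, -1], [[-0.2, 0.2, -8.7], 0, -1], [[-0.2, 0.2, -8.7], 0, -1], [[-0.2, 0.2, -8.7], 0, -1], [[-0.2, 0.2, -8.7], 0, -1]], squeeze=15)

```text
clock: 4.15
tool_pos: [0.4911, 0.2715, 0.088]
tcp_rot: [[-0.543, 0.84, 0.001], [0.84, 0.543, 0.0], [-0.0, 0.001, -1.0]]
wrist_force: [-0.1, 0.6, -0.0]
gripper_width: 0.0222
gripper_force: 0.0
```

>>> jog_arm(commands=[[[0, 0, 0], 0, -1], [[0, 0, 0], 0, -1], [[0, 0, 0], 0, -1], [[0, 0, 0], 0, -1]])

```text
clock: 4.55
tool_pos: [0.4909, 0.2714, 0.0875]
tcp_rot: [[-0.543, 0.84, -0.0], [0.84, 0.543, -0.0], [0.0, -0.0, -1.0]]
wrist_force: [-0.2, 0.9, -2.1]
gripper_width: 0.0162
gripper_force: 15.0
```

>>> jog_arm(commands=[[[0, 0, 3], 0, -1], [[0, 0, 7], 0, -1], [[0, 0, 12], 0, -1], [[0, 0, 17], 0, -1], [[2, -4, 21], 5, -1], [[5, -8, 24], 10, -1], [[8, -12, 24], 15, -1], [[10, -16, 24], 20, -1], [[12, -20, 24], 25, -1], [[14, -24, 24], 30, -1]])

```text
clock: 5.55
tool_pos: [0.6315, 0.0295, 0.3276]
tcp_rot: [[-0.892, 0.452, -0.0], [0.452, 0.892, 0.0], [0.0, 0.0, -1.0]]
wrist_force: [0.8, 1.2, -3.0]
gripper_width: 0.0159
gripper_force: 15.0
```

>>> jog_arm(commands=[[[1, -4, 0], 3, -1], [[2, -8, 0], 6, -1], [[3, -12, 0], 9, -1], [[4, -16, 0], 9.5, -1], [[4, -20, 0], 9.5, -1], [[4, -23, 0], 9.5, -1], [[4, -23, 0], 9.5, -1], [[4, -23, 0], 9.5, -1], [[4, -23, 0], 9.5, -1], [[4, -23, 0], 9.5, -1]])

```text
clock: 6.55
tool_pos: [0.6711, -0.1973, 0.3278]
tcp_rot: [[-0.954, 0.301, 0.0], [0.301, 0.954, 0.0], [-0.0, 0.0, -1.0]]
wrist_force: [0.1, 0.1, -2.6]
gripper_width: 0.016
gripper_force: 15.0
```

```bash
python3 - <<'E'
from h import *
s,c=wrist("pics/w3.png"); np.save("w3.npy",c,allow_pickle=True); reds(c); print(s["clock"],s["tool_pos"],np.round(s["tcp_rot"],3),s["gripper_width"],s["wrist_force"])
for p in [(.5505,-.228),(.605,-.247),(.495,-.211)]: pass
E
```

```text
[ 476   61   49   52 1014] [499.2  86. ] [[476.0, 61.0], [524.0, 61.0], [524.0, 112.0], [476.0, 112.0]]
[442  76  18  29 131] [451.6  93. ] [[440.6000061035156, 77.19999694824219], [457.0, 76.0], [459.1000061035156, 104.0], [442.70001220703125, 105.19999694824219]]
[446 103  25  17 124] [457.3 111.2] [[445.0, 105.0], [452.0, 98.0], [471.5, 117.5], [464.5, 124.5]]
[267 138  12  19 210] [273. 147.] [[267.0, 138.0], [278.0, 138.0], [278.0, 156.0], [267.0, 156.0]]
[502 143  18  53 464] [510.8 168.9] [[501.29998779296875, 144.1999969482422], [510.8999938964844, 142.5], [520.4000244140625, 193.39999389648438], [510.79998779296875, 195.1999969482422]]
[ 447  159   42   65 1719] [468.1 190.8] [[444.79998779296875, 166.8000030517578], [478.70001220703125, 158.8000030517578], [492.0, 215.5], [458.1000061035156, 223.39999389648438]]
[ 255  179   36  113 3702] [272.8 234.3] [[255.0, 179.0], [290.0, 179.0], [290.0, 291.0], [255.0, 291.0]]
[  75  244  132   44 2208] [145.8 268.8] [[75.0, 276.8999938964844], [200.60000610351562, 242.89999389648438], [208.60000610351562, 272.5], [83.0, 306.5]]
[  83  305   79   36 1920] [121.6 323.1] [[79.5999984741211, 334.8999938964844], [83.0, 305.0], [163.89999389648438, 314.1000061035156], [160.5, 344.0]]
[250 318  38  28 970] [269.5 331.9] [[250.0, 318.0], [287.0, 318.0], [287.0, 345.0], [250.0, 345.0]]
6.55 [ 0.67110554 -0.19732668  0.3278406 ] [[-0.954  0.301  0.   ]
 [ 0.301  0.954  0.   ]
 [-0.     0.    -1.   ]] 0.016005861468474776 [ 0.05638223  0.14608382 -2.55275126]
```

View pics/w3.png

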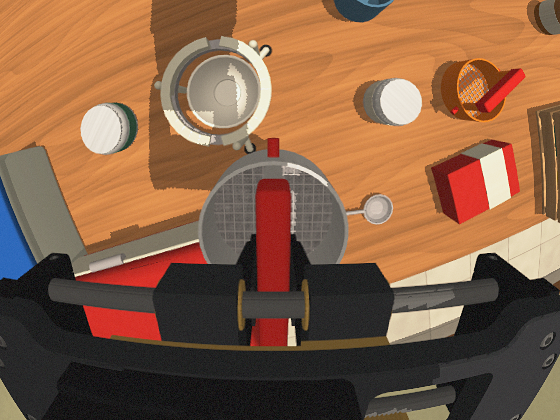

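The sieve is held; its pin shows at (273,140). The ring is at (216,91) with gaps near (216,43) and (210,138). I'll rectify it onto the roof plane.

```bash
python3 - <<'E'
from h import *
c=np.load("w3.npy",allow_pickle=True).item(); M=np.linalg.inv(c["M"]);K=c["camera_matrix"]
def mk(z,x0=.5505,y0=-.228,h=.075,s=4000):
    n=int(2*h*s); i,j=np.mgrid[:n,:n]; X=np.stack([x0+h-i/s,y0+h-j/s,np.full((n,n),z),np.ones((n,n))],-1)@M.T
    r=np.hypot(X[...,0],X[...,1]); th=np.arctan2(r,X[...,2]); k=th/r
    return cv2.remap(c["color"],(X[...,0]*k*K[0][0]+K[0][2]).astype(np.float32),(X[...,1]*k*K[1][1]+K[1][2]).astype(np.float32),1)
a=mk(.129); cv2.imwrite("pics/rect.png",a[...,::-1])
g=a.astype(int); m=((g.min(2)>140)).astype(np.uint8)
m=cv2.morphologyEx(m,cv2.MORPH_OPEN,np.ones((9,9)))
pts=[]
for t in np.radians(np.arange(0,360,3)):
    r=np.arange(75,35,-.25)*4; u=(300-r*np.sin(t)).astype(int).clip(0,599); v=(300-r*np.cos(t)).astype(int).clip(0,599)
    k=np.flatnonzero(m[v,u]); 
    if len(k): pts.append([u[k[0]],v[k[0]]])
pts=np.array(pts,np.float32); 
for _ in range(5):
    A=np.c_[2*pts,np.ones(len(pts))]; s=np.linalg.lstsq(A,(pts**2).sum(1),rcond=None)[0]; R=np.sqrt(s[2]+s[0]**2+s[1]**2)
    e=np.hypot(*(pts-s[:2]).T)-R; pts=pts[abs(e)<max(4,1.5*e.std())]
print(len(pts),s[:2],"R mm",R/4,"center",.5505+.075-s[1]/4000,-.228+.075-s[0]/4000)
for z in(.282,):
    p=wz(c,272.7,137.5,z+.002); d=-np.array(c["M"][:3,3])+0; 
    x=np.array([-.954,.301]); print("pin tip",p[:2],"sieve center",p[:2]-.062*x)
E
```

```text
54 [305.41380963 294.65788797] R mm 64.06091027303657 center 0.5518355280066021 -0.22935345240874322
pin tip [ 0.61158467 -0.17863324] sieve center [ 0.67073267 -0.19729524]
```

View pics/rect.png

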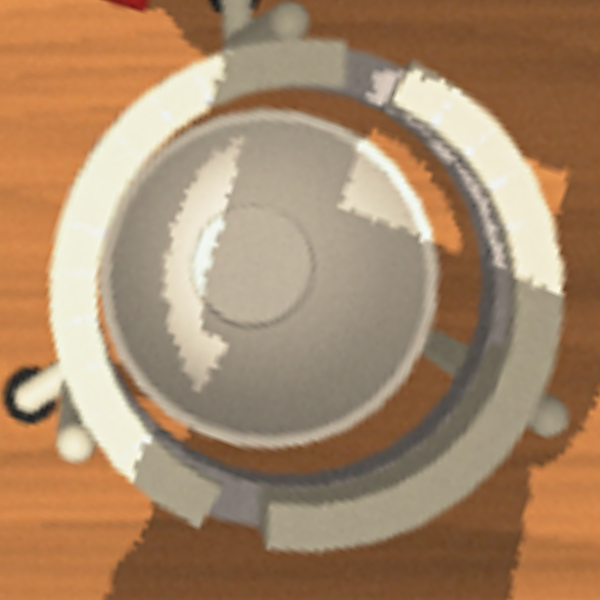

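>>> jog_arm(commands=[[[-4, -1, 0], 0, -1], [[-8, -2.1, 0], 0, -1], [[-11.95, -3.15, 0], 0, -1], [[-11.95, -3.15, -4], 0, -1], [[-11.95, -3.15, -8], 0, -1], [[-11.95, -3.15, -9.8], 0, -1], [[-11.95, -3.15, -9.8], 0, -1], [[-11.95, -3.15, -9.8], 0, -1], [[-11.95, -3.15, -9.8], 0, -1], [[-11.95, -3.15, -9.8], 0, -1]])

```text
clock: 7.6
tool_pos: [0.552, -0.2301, 0.231]
tcp_rot: [[-0.953, 0.302, 0.002], [0.302, 0.953, -0.001], [-0.002, -0.0, -1.0]]
wrist_force: [0.0, -0.6, -2.2]
gripper_width: 0.0159
gripper_force: 15.0
```

```bash
python3 - <<'E'
from h import *
for i in range(2):
    s,c=wrist("pics/w4.png"); print(s["clock"],np.round(s["tool_pos"],4),np.round(s["tcp_rot"],3)[:2,1],s["joint_pos"],s["wrist_force"],s["torque"])
np.save("w4.npy",c,allow_pickle=True)
a=robot.read_camera("scene")["color"][150:270,140:290,::-1]; b=c["color"][60:210,190:360,::-1]
cv2.imwrite("pics/h4.png",np.hstack([cv2.resize(a,(400,320),interpolation=2),cv2.resize(b,(363,320),interpolation=2)]))
E
```

```text
7.6 [ 0.552  -0.2301  0.231 ] [0.302 0.953] [-5.05370669e-01  4.35749821e-01  1.60861301e+00  8.84713055e-05
  1.09505579e+00 -1.76940886e+00] [ 0.03694004 -0.62469007 -2.18602068] [ 0.11697525 -0.14887255  0.03772238]
7.65 [ 0.5519 -0.2301  0.2308] [0.302 0.953] [-5.05488947e-01  4.35930314e-01  1.60894676e+00  1.25356015e-04
  1.09486735e+00 -1.76938093e+00] [-0.07860651  0.64271142 -2.01346707] [ 0.0607321  -0.16525352  0.0103729 ]
```

View pics/h4.png

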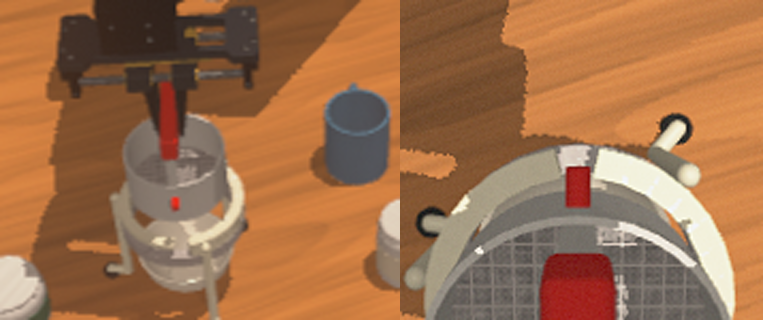

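The left panel shows the sieve centred over the ring. On the right, the pin (577,187) lines up with the gap (577,158). I'm lowering it gently.

>>> jog_arm(commands=[[[0, 0.1, -0.5], 0, -1], [[0, 0.1, -1], 0, -1], [[0, 0.1, -1.5], 0, -1], [[0, 0.1, -2], 0, -1], [[0, 0.1, -2.2], 0, -1], [[0, 0.1, -2.2], 0, -1]])

```text
clock: 8.35
tool_pos: [0.5514, -0.2291, 0.2072]
tcp_rot: [[-0.953, 0.302, -0.001], [0.302, 0.953, 0.0], [0.001, 0.0, -1.0]]
wrist_force: [-0.1, -0.6, -1.7]
gripper_width: 0.0157
gripper_force: 15.0
```

>>> jog_arm(commands=[[[0, 0, -0.4], 0, -1], [[0, 0, -0.8], 0, -1], [[0, 0, -1.2], 0, -1], [[0, 0, -1.6], 0, -1], [[0, 0, -2], 0, -1], [[0, 0, -2.4], 0, -1], [[0, 0, -2.6], 0, -1], [[0, 0, -2.6], 0, -1]])

```text
clock: 9.15
tool_pos: [0.5514, -0.229, 0.1813]
tcp_rot: [[-0.953, 0.302, -0.0], [0.302, 0.953, 0.0], [0.001, 0.0, -1.0]]
wrist_force: [0.3, 0.2, -2.0]
gripper_width: 0.016
gripper_force: 15.0
```

>>> jog_arm(commands=[[[0, 0, -0.3], 0, -1], [[0, 0, -0.6], 0, -1], [[0, 0, -0.9], 0, -1], [[0, 0, -1.2], 0, -1], [[0, 0, -1.5], 0, -1], [[0, 0, -1.7], 0, -1], [[0, 0, -1.7], 0, -1]])

```text
clock: 9.85
tool_pos: [0.5514, -0.229, 0.1643]
tcp_rot: [[-0.953, 0.302, -0.0], [0.302, 0.953, 0.0], [0.0, 0.0, -1.0]]
wrist_force: [-0.6, -0.2, -1.3]
gripper_width: 0.0159
gripper_force: 15.0
```

>>> jog_arm(commands=[[[0, 0, -0.1], 0, -1], [[0, 0, -0.2], 0, -1], [[0, 0, -0.3], 0, -1], [[0, 0, -0.3], 0, -1]])

```text
clock: 10.25
tool_pos: [0.5515, -0.2291, 0.1616]
tcp_rot: [[-0.953, 0.302, -0.0], [0.302, 0.953, 0.0], [0.0, 0.0, -1.0]]
wrist_force: [0.6, 0.3, -1.7]
gripper_width: 0.016
gripper_force: 15.0
```

>>> jog_arm(commands=[[[0, 0, -0.1], 0, -1], [[0, 0, -0.1], 0, -1], [[0, 0, -0.1], 0, -1]])

```text
clock: 10.55
tool_pos: [0.5516, -0.2291, 0.1608]
tcp_rot: [[-0.953, 0.302, 0.0], [0.302, 0.953, -0.0], [-0.0, 0.0, -1.0]]
wrist_force: [-1.2, 0.3, -0.3]
gripper_width: 0.0159
gripper_force: 15.0
```

>>> jog_arm(commands=[[[0, 0, -0.05], 0, -1], [[0, 0, -0.05], 0, -1], [[0, 0, -0.05], 0, -1]])

```text
clock: 10.85
tool_pos: [0.5515, -0.2291, 0.1605]
tcp_rot: [[-0.953, 0.302, 0.0], [0.302, 0.953, -0.0], [-0.0, 0.0, -1.0]]
wrist_force: [-3.2, 1.0, 4.8]
gripper_width: 0.0162
gripper_force: 15.0
```

Contact is felt: the pins are on the ledge. I'll unload slightly and turn clockwise to just short of 23°.

>>> jog_arm(commands=[[[0, 0, 0.08], 0, -1], [[0, 0, 0.08], 0, -1]], squeeze=10)

```text
clock: 11.05
tool_pos: [0.5515, -0.2291, 0.1607]
tcp_rot: [[-0.953, 0.302, -0.0], [0.302, 0.953, 0.0], [0.0, 0.0, -1.0]]
wrist_force: [0.4, 0.7, -0.0]
gripper_width: 0.0162
gripper_force: 10.0
```

>>> jog_arm(commands=[[[0, 0, 0], -3, -1], [[0, 0, 0], -6, -1], [[0, 0, 0], -6, -1]])

```text
clock: 11.35
tool_pos: [0.5516, -0.2291, 0.1607]
tcp_rot: [[-0.916, 0.401, 0.0], [0.401, 0.916, 0.0], [0.0, 0.0, -1.0]]
wrist_force: [1.0, -0.5, -0.8]
gripper_width: 0.016
gripper_force: 10.0
```

>>> jog_arm(commands=[[[0, 0, 0], -3, -1], [[0, 0, 0], -6, -1], [[0, 0, 0], -9, -1], [[0, 0, 0], -12, -1], [[0, 0, 0], -14, -1], [[0, 0, 0], -14, -1]])

```text
clock: 11.95
tool_pos: [0.5515, -0.2291, 0.1607]
tcp_rot: [[-0.793, 0.609, -0.0], [0.609, 0.793, 0.0], [0.0, -0.0, -1.0]]
wrist_force: [-0.6, -0.8, -0.9]
gripper_width: 0.0162
gripper_force: 10.0
```

>>> jog_arm(commands=[[[0, 0, -0.05], 0, -1], [[0, 0, -0.05], 0, -1]])

```text
clock: 12.15
tool_pos: [0.5514, -0.2291, 0.1605]
tcp_rot: [[-0.793, 0.609, -0.0], [0.609, 0.793, 0.0], [0.0, 0.0, -1.0]]
wrist_force: [-1.4, 0.4, 1.1]
gripper_width: 0.0161
gripper_force: 10.0
```

>>> jog_arm(commands=[[[0, 0, 0], -1, -1], [[0, 0, 0], -2, -1], [[0, 0, 0], -2, -1]])

```text
clock: 12.45
tool_pos: [0.5517, -0.229, 0.1605]
tcp_rot: [[-0.77, 0.638, 0.0], [0.638, 0.77, -0.0], [-0.0, 0.0, -1.0]]
wrist_force: [1.3, 0.3, 0.4]
gripper_width: 0.0159
gripper_force: 10.0
```

>>> jog_arm(commands=[[[0, 0, 0], -1, -1], [[0, 0, 0], -2, -1], [[0, 0, 0], -2, -1]])

```text
clock: 12.75
tool_pos: [0.5515, -0.2291, 0.1605]
tcp_rot: [[-0.747, 0.665, 0.0], [0.665, 0.747, -0.0], [-0.0, 0.0, -1.0]]
wrist_force: [1.0, 0.7, -0.1]
gripper_width: 0.016
gripper_force: 10.0
```

>>> jog_arm(commands=[[[0, 0, 0], -1, -1], [[0, 0, 0], -2, -1], [[0, 0, 0], -2, -1]])

```text
clock: 13.05
tool_pos: [0.5512, -0.2291, 0.1602]
tcp_rot: [[-0.723, 0.69, -0.001], [0.69, 0.723, 0.0], [0.001, -0.0, -1.0]]
wrist_force: [0.2, 0.5, -2.0]
gripper_width: 0.0161
gripper_force: 10.0
```

>>> jog_arm(commands=[[[0, 0, 0], -1, -1], [[0, 0, 0], -2, -1], [[0, 0, 0], -2, -1]])

```text
clock: 13.35
tool_pos: [0.5514, -0.2291, 0.1604]
tcp_rot: [[-0.699, 0.715, -0.0], [0.715, 0.699, 0.0], [0.0, -0.0, -1.0]]
wrist_force: [-0.1, -0.8, -1.9]
gripper_width: 0.016
gripper_force: 10.0
```

>>> jog_arm(commands=[[[0, 0, -0.04], 0, -1], [[0, 0, -0.07], 0, -1], [[0, 0, -0.07], 0, -1]])

```text
clock: 13.65
tool_pos: [0.5515, -0.229, 0.1597]
tcp_rot: [[-0.7, 0.714, -0.0], [0.714, 0.7, 0.0], [0.0, 0.0, -1.0]]
wrist_force: [-0.5, -1.1, -1.5]
gripper_width: 0.016
gripper_force: 10.0
```

>>> jog_arm(commands=[[[0, 0, -0.05], 0, -1], [[0, 0, -0.1], 0, -1], [[0, 0, -0.1], 0, -1]])

```text
clock: 13.95
tool_pos: [0.5515, -0.2291, 0.1587]
tcp_rot: [[-0.7, 0.714, 0.0], [0.714, 0.7, 0.0], [0.0, 0.0, -1.0]]
wrist_force: [-0.1, 0.1, -1.9]
gripper_width: 0.016
gripper_force: 10.0
```

>>> jog_arm(commands=[[[0, 0, -0.1], 0, -1], [[0, 0, -0.2], 0, -1], [[0, 0, -0.25], 0, -1], [[0, 0, -0.25], 0, -1]])

```text
clock: 14.35
tool_pos: [0.5515, -0.2292, 0.1564]
tcp_rot: [[-0.7, 0.715, 0.0], [0.715, 0.7, -0.0], [-0.0, 0.0, -1.0]]
wrist_force: [-1.0, -1.8, 1.3]
gripper_width: 0.0164
gripper_force: 10.0
```

>>> jog_arm(commands=[[[0, 0, -0.06], 0, -1], [[0, 0, -0.1], 0, -1], [[0, 0, -0.1], 0, -1]])

```text
clock: 14.65
tool_pos: [0.5517, -0.2291, 0.1554]
tcp_rot: [[-0.7, 0.715, 0.001], [0.715, 0.7, 0.0], [-0.0, 0.0, -1.0]]
wrist_force: [0.2, -1.3, 1.8]
gripper_width: 0.0161
gripper_force: 10.1
```

The pins are down about 5 mm. I'll release and let the weight seat them.

>>> jog_arm(commands=[[[0, 0, 0], 0, -0.5], [[0, 0, 0], 0, -0.3], [[0, 0, 0], 0, 0], [[0, 0, 0], 0, 0], [[0, 0, 0], 0, 0], [[0, 0, 0], 0, 0]])

```text
clock: 15.25
tool_pos: [0.5515, -0.229, 0.1552]
tcp_rot: [[-0.7, 0.714, 0.0], [0.714, 0.7, 0.0], [0.0, 0.0, -1.0]]
wrist_force: [-1.3, -0.4, -0.1]
gripper_width: 0.0472
gripper_force: 0.0
```

>>> jog_arm(commands=[[[0, 0, 3], 0, 0], [[0, 0, 6], 0, 0], [[0, 0, 10], 0, 0], [[0, 0, 15], 0, 0], [[0, 0, 15], 0, 0], [[0, 0, 15], 0, 0], [[0, 0, 15], 0, 0]])

```text
clock: 15.95
tool_pos: [0.5511, -0.2289, 0.3041]
tcp_rot: [[-0.7, 0.714, -0.002], [0.714, 0.7, 0.001], [0.002, -0.0, -1.0]]
wrist_force: [0.4, -0.1, -0.5]
gripper_width: 0.0475
gripper_force: 0.0
```

```bash
python3 - <<'E'
from h import *
s,c=wrist(); np.save("w5.npy",c,allow_pickle=True); print(s["clock"],s["tool_pos"],np.round(s["tcp_rot"],3)[:,0],s["wrist_force"]); reds(c)
a=robot.read_camera("scene")["color"][150:270,140:290,::-1]; b=c["color"][60:300,150:390,::-1]
cv2.imwrite("pics/h5.png",np.hstack([cv2.resize(a,(425,340),interpolation=2),cv2.resize(b,(340,340),interpolation=2)]))
E
```

```text
15.95 [ 0.55108515 -0.22885812  0.30409636] [-0.7    0.714  0.002] [ 0.39548421 -0.10447783 -0.4651577 ]
[505   8  24  61 598] [517.7  38.7] [[502.20001220703125, 65.30000305175781], [516.7999877929688, 6.699999809265137], [530.5, 10.100000381469727], [515.7999877929688, 68.69999694824219]]
[479  14  32  38 298] [496.8  26.5] [[477.1000061035156, 17.299999237060547], [499.6000061035156, 2.0999999046325684], [522.7000122070312, 36.29999923706055], [500.29998779296875, 51.5]]
[511  18   7  11  23] [514.4  22.9] [[510.6000061035156, 27.399999618530273], [513.2000122070312, 17.299999237060547], [517.5999755859375, 18.399999618530273], [515.0999755859375, 28.5]]
[452  26  39  54 447] [467.1  55.3] [[445.1000061035156, 34.79999923706055], [465.5, 24.899999618530273], [490.0, 75.0], [469.6000061035156, 85.0]]
[486  64  15   7  46] [493.1  67.2] [[486.0, 64.0], [500.0, 64.0], [500.0, 70.0], [486.0, 70.0]]
[533  78  27  46 413] [547.2  99.6] [[530.7999877929688, 82.5999984741211], [538.9000244140625, 77.4000015258789], [564.7999877929688, 118.0], [556.7000122070312, 123.19999694824219]]
[ 500  109   44   66 1501] [521.8 141.8] [[491.79998779296875, 128.6999969482422], [519.2000122070312, 108.9000015258789], [552.0999755859375, 154.39999389648438], [524.7999877929688, 174.1999969482422]]
[ 264  145   18  101 1597] [271.8 195.1] [[264.0, 145.0], [281.0, 145.0], [281.0, 245.0], [264.0, 245.0]]
[288 318  46  28 672] [315.3 335.4] [[286.79998779296875, 319.70001220703125], [331.79998779296875, 317.6000061035156], [333.1000061035156, 343.8999938964844], [288.0, 346.0]]
```

View pics/h5.png

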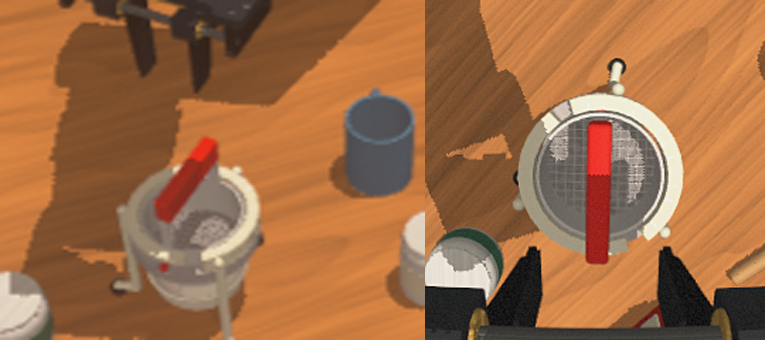

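```bash
python3 - <<'E'
from h import *
c=np.load("w5.npy",allow_pickle=True).item()
for z in(.180,.186,.192):
    a,b=wz(c,272,144.5,z-.025),wz(c,272.5,245.5,z); print(z,np.linalg.norm((a-b)[:2]),(a+b)[:2]/2)
s=robot.read_camera("scene"); im=s["color"].astype(int); m=((im[...,0]>110)&(im[...,1]<80)&(im[...,2]<80)).astype(np.uint8); m[:,:150]=0;m[:,240:]=0;m[:180]=0;m[265:]=0
n,l,st,ce=cv2.connectedComponentsWithStats(m); print(st[1:],ce[1:])
d=np.array([.714,-.7])   # along -tool x
C=np.array([.5515,-.229])
for z in(.108,.114): print(z,"pin",proj(s,[*(C+.060*d),z]),"bar c",proj(s,[*C,z+.065]),"bar end top",proj(s,[*(C+.048*d),z+.078]),proj(s,[*(C-.048*d),z+.078]))
E
```

```text
0.18 0.09609331467092297 [ 0.5513276  -0.23082901]
0.186 0.09407585632816279 [ 0.55018665 -0.22963389]
0.192 0.09205839804078485 [ 0.54904571 -0.22843877]
[[161 180  35  14 206]
 [160 180  70  32 689]
 [231 181   1   1   1]
 [233 181   2   1   2]
 [237 180   2   1   2]
 [234 185   1   1   1]
 [194 198  23  31 280]
 [166 201   1   1   1]
 [192 209   1   1   1]
 [194 209   1   1   1]
 [151 212  40  26 414]
 [154 228   1   1   1]
 [150 238  19   8  84]
 [154 242  30  13 141]
 [196 243   4   3   9]
 [184 245   1   1   1]
 [158 251  23   7  71]
 [178 250   1   1   1]
 [161 250  39  15 190]
 [222 255   4   2   4]
 [214 259   3   5  14]
 [222 259   2   3   5]
 [158 260   1   1   1]
 [200 261   1   1   1]
 [159 263   1   2   2]
 [187 262  14   3  23]
 [185 264   1   1   1]
 [211 264   2   1   2]] [[174.82524272 184.31067961]
 [189.4107402  195.21625544]
 [231.         181.        ]
 [233.5        181.        ]
 [237.5        180.        ]
 [234.         185.        ]
 [205.375      213.18928571]
 [166.         201.        ]
 [192.         209.        ]
 [194.         209.        ]
 [171.85507246 226.52415459]
 [154.         228.        ]
 [157.61904762 241.02380952]
 [166.5248227  247.26950355]
 [197.33333333 243.88888889]
 [184.         245.        ]
 [169.83098592 254.50704225]
 [178.         250.        ]
 [183.05789474 258.57894737]
 [223.5        255.5       ]
 [215.07142857 260.85714286]
 [222.4        259.8       ]
 [158.         260.        ]
 [200.         261.        ]
 [159.         263.5       ]
 [194.65217391 263.47826087]
 [185.         264.        ]
 [211.5        264.        ]]
0.108 pin [198.38976902 243.96378655] bar c [206.3326835  212.48130054] bar end top [197.4378237  221.53663887] [213.94365303 197.31538429]
0.114 pin [198.15871645 242.54257274] bar c [206.12638447 210.94625135] bar end top [197.19464702 219.98423481] [213.76544008 195.75529408]
```

The pin row (243.9), the bar centroid and the bar length all fit the seated height, 108 mm, so the sieve is locked in and released.

```bash
python3 -c "
from workcell import robot
print(robot.close_job())"
```

```text
the job is handed in; nothing more can be done
None
```

The sieve hangs in the ring stand with both pins down in the notches (about 28° clockwise of the gaps), it is released, and the job is handed in at about 16 s of the 64 s; no verdict was returned.

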